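# Make up a sheet pack for mounting

### The job

A pack of sheet samples is being made up for mounting: a brass sheet and a blue-lacquered one already lie, askew, on the dark steel backing block. Lay the light cover plate with the two holes on top of them, lengthwise like the block, and true up the pack so that the block, both sheets and the cover plate end in a neat stack with all edges flush. Leave the red and green specimen pucks where they are.

Things in the scene. Friction and masses are not known exactly. Their poses are not given: they have to be found in the camera images.
- backing_block: dark steel backing block, 50 x 36 x 20 mm, loose (about 0.28 kg), lying flat on the table, its length within 0.6 rad of the world x axis; bottom of the pack. The pack is 30 mm high before the cover plate is on, 38 mm with it. The sheets and plate slide on one another when their edges are pushed or squeezed. Origin at the centre of its underside, x along the 50 mm length, z up.
- brass_sheet: yellow brass sheet, 50 x 36 x 5 mm, loose (75 g), lying flat on the backing block, shifted from it 4 to 6 mm along +x of the block and up to 4 mm along y, and turned up to 0.1 rad. Origin at the centre of its underside, x along the 50 mm length, z up.
- blue_sheet: blue-lacquered steel sheet, 50 x 36 x 5 mm, loose (70 g), lying flat on the brass sheet, shifted from the block 4 to 6 mm along -x of the block and up to 4 mm along y, and turned up to 0.1 rad. Origin at the centre of its underside, x along the 50 mm length, z up.
- cover_plate: light aluminium cover plate, 50 x 36 x 8 mm, with two 6 mm holes on its long centre line, lying loose and flat on the table (about 0.06 kg), its length within 0.8 rad of the world x axis. Both ends are alike, so it may be laid either way round. Origin at the centre of its underside, x along the 50 mm length, z up.
- mount_red: red specimen puck with a polished face, 30 mm diameter, 14 mm high, standing on the table; a bystander. Origin at the centre of its underside.
- mount_green: green specimen puck with a polished face, 30 mm diameter, 13 mm high, standing on the table; a bystander. Origin at the centre of its underside.
Not all that is in view belongs to the job. What is meant by the cover_plate is not brown, pink or purple, and is the smaller of those in its own colour.

How it is judged (in metres and radians):
At the end, for the whole second after the job is handed in: The block lies flat on the table, the brass sheet flat on it, the blue sheet on that and the cover plate on top, each centred on the block within 3 mm along its length and its width and turned from it by less than 5 degrees, all at rest (x of brass_sheet in the frame of backing_block between -0.003 and 0.003 m and y of brass_sheet in the frame of backing_block between -0.003 and 0.003 m and z of brass_sheet in the frame of backing_block between 0.018 and 0.022 m and angle between the x axis of each of brass_sheet, blue_sheet, cover_plate and the x axis of backing_block, either way round below 0.09 rad and linear speed of each of brass_sheet, blue_sheet, cover_plate, backing_block below 0.01 m/s and x of blue_sheet in the frame of backing_block between -0.003 and 0.003 m and y of blue_sheet in the frame of backing_block between -0.003 and 0.003 m and z of blue_sheet in the frame of backing_block between 0.023 and 0.027 m and x of cover_plate in the frame of backing_block between -0.003 and 0.003 m and y of cover_plate in the frame of backing_block between -0.003 and 0.003 m and z of cover_plate in the frame of backing_block between 0.028 and 0.032 m and angle between backing_block's own z axis and vertical below 0.05 rad and angle between cover_plate's own z axis and vertical below 0.06 rad and height (world z) of backing_block between -0.003 and 0.003 m); the robot touches nothing.
It fails at once if the red puck is shifted more than 30 mm (distance of mount_red from where it was at the start of the episode above 0.03 m).
It fails at once if the green puck is shifted more than 30 mm (distance of mount_green from where it was at the start of the episode above 0.03 m).
It also fails if it takes over 64 s, if anything falls off the work surface, if the arm or the gripper's body presses on something with over 40 N, if the wrist force passes 120 N, or if a joint passes its speed limit or range.

### The arm

A 7-joint arm with a two-finger parallel gripper is mounted at the origin on a cart in front of the work surface, level with it; the furniture and walls round the work are solid. World frame = base frame: x ahead of the robot, y to its left, z up, the work surface at z = 0. Lengths are in m, angles in degrees, forces in N, time in s.
With the tool pointing down it reaches from about 0.425 to 1.025 m from the base axis. Payload 9.4 kg.
Tool frame: the origin (TCP) lies at the very end of the fingers, on their centre line; the grasp point (between the pads) lies 19 mm behind it; z points along the fingers, y is the line along which they close (so a half turn about z gives the same grasp; the last joint's range is limited). The gripper opens to 93 mm and grips with 3 to 60 N. Pads are 15 mm wide; open, the fingers measure 128 mm over their backs; the gripper's body (75 mm by 188 mm) begins 65 mm behind the grasp point.
Start: joints at [64.074, 34.337, -0.143, 91.639, 0.103, 54.024, -4.572], TCP at [0.266, -0.674, 0.219] pointing down, gripper open.
Joint ranges: [-147.43, 147.43], [-19.82, 112.94], [-74.19, 73.91], [6.32, 146.72], [-59.91, 239.91], [6.04, 106.73], [-150.56, 150.56]. Speed limits (degrees/s): [127.2, 127.2, 172.46, 172.46, 180, 180, 180].

### API

Orientations are given as [roll, pitch, yaw] about the fixed x, y, z axes, in that order (R = Rz(yaw) Ry(pitch) Rx(roll)).
In Python, from station import telemetry, grab_frame, camera_params, ticket, trace, place_of gives the robot as it stands. The module is installed in compiled form; this text tells all that it offers.
- The arm moves only by the tool play_rows, never from a script. Its argument "moves" is a list of rows, each an object of numbers: "x", "y", "z": the shift along the tool's x, y, z in m; "rx", "ry", "rz": the turn, a rotation vector about the tool's x, y, z in degrees; "hand": the finger opening in m, from 0 to 0.093. A call has 1 to 5 rows; each row shifts and turns the commanded pose from where the row before left it, along the tool's axes as they then stand; what a row does not reach is not made up. A row lasts 1/12 s, in which the tool goes at most 41.7 mm and 7.16 degrees, less where a joint would pass 70% of its speed; a pose out of reach is approached as far as the arm can. A call is refused whole if a number of a shift passes 0.0417 or a number of a turn 7.16, either way. A call with a gripper value outside its range is refused whole. The fingers move at their own pace and stop on an object; the grip force is fixed at half the most. Time passes only in rows, so rows that do not move let the fingers close. It gives the time, the measured TCP pose, the force, the opening and the grip force at its end, in the units of the state.
- telemetry.get_state(): the state, without advancing time (a new reading comes with each control period).
- grab_frame(name): name is "scene" or "top" or "wrist"; returns (picture, depth): 480x640x3 uint8, blue, green, red; 480x640 float32, m along the optical axis (not along the pixel's ray), 0 where there is no reading.
- camera_params(name): a dict with "K" (3x3 intrinsics, pixels), "k1" (the pictures are not rectified: a ray, as slopes to the right and down, at radius r is drawn at 1 + k1 r^2 times it, then the intrinsics apply), "R" (3x3) and "t" (3): a world point X has camera coordinates R X + t. Camera axes: x right, y down, z forward; pixel columns grow to the right and rows downward; lengths in m; the calibration is good to about 2 mm. A picture is of the moment at which its call begins: read the wrist's pose just before it. camera_params takes no time and is no camera call; for the wrist camera it gives the pose at the moment of the call.
- ticket.hand_in(): hands the job in; it is judged then, once.
Trained networks look in the newest picture that a camera, given by its name, has taken for a name from the list of things; names that differ only in an ending like _2 or _b are one class to them, and where a whole thing is asked for, a point or a joint stands for the part that bears it (a point fixed in the world has none). Each returns a list of dicts, best first, with "score" (0 to 1); they miss things now and then, are a little off and sometimes report something else, mostly with a low value. They report only what shows in the picture. A call takes as long as a camera call. They do not tell look-alikes from the thing itself.
- trace(camera, query): "mask" (480x640 bool, what is visible of it) and "position" ([column, row] in pixels, amid what is visible of it).
- place_of(camera, query): "position" ([column, row] in pixels: a listed point, or the origin of a listed thing).
The state is a dict: "t": time; "joint_positions": joint angles; "joint_vel": joint speeds; "joint_efforts": joint torques, N m; "position": TCP position; "tool_rot": TCP orientation; "force": force on the tool from outside, world axes, zero at the start; "torque": the same for the moment, N m; "finger_gap": opening from 0.0 (shut) to 1.0 (fully open); "grip_force": force on a finger pad.
Only numpy, scipy, OpenCV 4.12 (cv2) and the standard library are available. Lean on these libraries where they do the work, as an engineer would, in place of code of your own. Each camera call takes 0.05 s, during which the arm holds its last target. There are 200 camera calls.

## Working session

There is one attempt and no reset: what is moved stays moved. The work goes in short steps, Python scripts to look and compute and a tool call to move; the robot and the scene stay as the last step left them, time stands still between calls to the robot, and variables do not carry over. Pictures are saved under pics/ and viewed, at most 10 in all, crops included, and the job is handed in when it is done.

Besides the shell and the picture viewer there is one more tool, called after "Emit:" as name(argument=value, ...) on one line, values as JSON. play_rows: Moves the arm, as the interface text tells. Its arguments: {"type":"object","properties":{"moves":{"type":"array"}},"required":["moves"]}

```bash
mkdir -p pics
cat > h.py <<'E'
import numpy as np, cv2
from station import telemetry, grab_frame, camera_params, ticket, trace, place_of
def world(cam,uv,depth=None,z=None,P=None):
    P=P or camera_params(cam); K=np.array(P["K"]);R=np.array(P["R"]);t=np.array(P["t"])
    uv=np.atleast_2d(np.array(uv,float))
    d=np.array([P["k1"],0,0,0,0.]) 
    n=cv2.undistortPoints(uv[:,None],K,d)[:,0]
    r=np.c_[n,np.ones(len(n))]
    o=-R.T@t; D=r@R
    s=((z-o[2])/D[:,2]) if z is not None else np.array(depth)
    return o+D*np.reshape(s,(-1,1))
def cloud(cam,depth,mask,P=None):
    v,u=np.nonzero(mask&(depth>0))
    return world(cam,np.c_[u,v],depth=depth[v,u],P=P)
E
python3 - <<'E'
from h import *
print(telemetry.get_state())
for c in ("scene","top"):
    im,d=grab_frame(c); cv2.imwrite(f"pics/{c}1.png",im)
    P=camera_params(c); print(c,P)
    for q in ["backing_block","brass_sheet","blue_sheet","cover_plate","mount_red","mount_green"]:
        for r in trace(c,q)[:3]:
            X=cloud(c,d,r["mask"]); 
            print(q,round(r["score"],2),np.round(r["position"]),r["mask"].sum(),np.round(np.median(X,0),4) if len(X) else None, cv2.minAreaRect(X[:,:2].astype(np.float32)*1000) if len(X)>5 else None)
E
```

```text
{'t': 0.0, 'joint_positions': array([64.07465221, 34.38622941, -0.14530148, 91.68031725,  0.10184012,
       54.02601402, -4.57319516]), 'joint_vel': array([-0.0339838 ,  0.07465692,  0.00721152,  0.00488239, -0.03395957,
       -0.07517047,  0.02285326]), 'joint_efforts': array([-6.73818249e-04, -7.65057993e+01,  1.49689849e+00, -2.52338880e+01,
       -5.25510230e-02,  1.71316601e-02,  1.52577159e-04]), 'position': array([ 0.26587531, -0.6739506 ,  0.21774232]), 'tool_rot': array([-1.79907883e+02,  7.62828100e-03,  2.15320242e+01]), 'force': array([-0.0309867 , -0.35969068,  0.27786919]), 'torque': array([0.0130634 , 0.04367011, 0.03153938]), 'grip_force': 0.0, 'finger_gap': 0.999671483845688}
scene {'K': array([[471.87972258,   0.        , 314.82716952],
       [  0.        , 471.87972258, 237.9362383 ],
       [  0.        ,   0.        ,   1.        ]]), 'k1': -0.027436205728476666, 'R': array([[ 0.78357163, -0.62089505, -0.02246844],
       [-0.41402709, -0.49485651, -0.7640017 ],
       [ 0.46324622,  0.6079526 , -0.6448229 ]]), 't': array([-0.50792741,  0.25316864,  0.6814135
[... 2086 characters left out ...]
67546844482422, 49.70186996459961), 0.1730782836675644)
cover_plate 0.71 [414. 249.] 636 [ 0.5619 -0.2139  0.0087] ((562.0452880859375, -213.77096557617188), (48.89809036254883, 36.851951599121094), 45.93415832519531)
cover_plate 0.58 [353. 262.] 632 [ 0.5342 -0.1163  0.0085] ((534.8053588867188, -116.49134826660156), (37.22623825073242, 49.326541900634766), 5.333042621612549)
mount_red 0.66 [385. 160.] 255 [ 0.7106 -0.1671  0.0143] ((711.5913696289062, -167.1994171142578), (27.360794067382812, 28.937591552734375), 88.89630889892578)
mount_green 0.72 [318. 164.] 249 [ 0.7045 -0.0489  0.0135] ((705.4329833984375, -48.803890228271484), (30.20844078063965, 27.265073776245117), 1.11128830909729)
```

Run:
```python
import cv2
im=cv2.imread("pics/top1.png")
cv2.imwrite("pics/top1c.png",cv2.resize(im[110:350,190:510],(800,600),interpolation=cv2.INTER_CUBIC))
```

```text
(no output)
```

View pics/top1c.png

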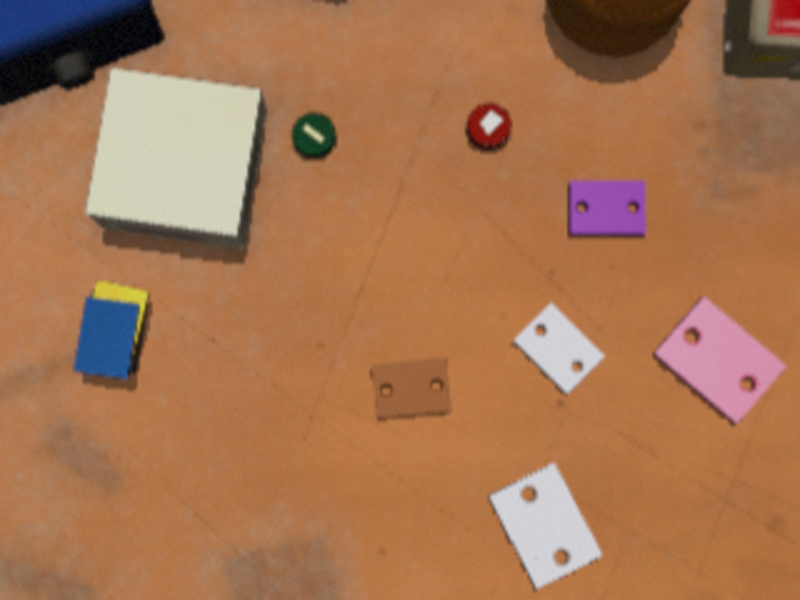

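The top view shows the small white plate with holes at crop (560,348), i.e. full (414,249). The larger white plate at (545,525), plus the brown, purple and pink ones, are decoys. The pack is at crop (112,330), with a cream box close behind it at (175,155).

Run:
```python
from h import *
im,d=grab_frame("top")
hsv=cv2.cvtColor(im,cv2.COLOR_BGR2HSV).astype(int)
m=np.ones(d.shape,bool)
v,u=np.mgrid[:480,:640]
W=world("top",np.c_[u.ravel(),v.ravel()],depth=d.ravel()).reshape(480,640,3)
H,S,V=hsv[...,0],hsv[...,1],hsv[...,2]
def rep(n,mask):
    X=W[mask]; z=np.median(X[:,2]); print(n,mask.sum(),"z",z.round(4)," box",X[:,:2].min(0).round(3),X[:,:2].max(0).round(3),cv2.minAreaRect(X[:,:2].astype(np.float32)*1000), np.round(cv2.boxPoints(cv2.minAreaRect(X[:,:2].astype(np.float32)*1000))).tolist())
roi=lambda a,b,c,e:(u>=190+a/2.5)&(u<190+c/2.5)&(v>=110+b/2.5)&(v<110+e/2.5)
r=roi(60,270,160,390)
rep("blue",r&(H>95)&(H<125)&(S>120)&(V>60)&(d>0))
rep("brass",r&(H>20)&(H<35)&(S>120)&(V>80))
rep("cream",roi(70,50,280,260)&(S<70)&(V>170)&(W[...,2]>0.02))
rep("packall",r&(W[...,2]>0.015))
rep("cover",roi(500,290,615,405)&(S<60)&(V>150))
# stereo check w/ scene: network origins of cover: triangulate trace centres
P=[camera_params(c) for c in("scene","top")]
grab_frame("scene")
for q in("cover_plate","blue_sheet"):
    print(q,[[(np.round(x["position"]).tolist(),round(x["score"],2)) for x in place_of(c,q)] for c in("scene","top")])
def tri(a,b):
    M=[];B=[]
    A=np.zeros((3,3));bb=np.zeros(3)
    for c,p in(("scene",a),("top",b)):
        x0,x1=world(c,p,depth=[0.0])[0],world(c,p,depth=[1.0])[0]
        n=(x1-x0)/np.linalg.norm(x1-x0);Q=np.eye(3)-np.outer(n,n);A+=Q;bb+=Q@x0
    return np.linalg.solve(A,bb)
print(tri([353,310],[414,249]),tri([256,215],[232,246]))
```

```text
blue 612 z 0.0306  box [0.538 0.065] [0.59  0.104] ((563.7698974609375, 84.3365249633789), (35.10821533203125, 48.82421112060547), 83.43072509765625) [[538.0, 70.0], [586.0, 64.0], [590.0, 99.0], [542.0, 105.0]]
brass 165 z 0.0252  box [0.554 0.06 ] [0.605 0.1  ] ((586.5533447265625, 72.97281646728516), (58.878013610839844, 29.597902297973633), 36.3846321105957) [[554.0, 67.0], [572.0, 44.0], [619.0, 79.0], [601.0, 102.0]]
cream 3553 z 0.0543  box [ 0.469 -0.092] [0.739 0.095] ((598.0049438476562, 13.896652221679688), (308.7756652832031, 127.89983367919922), 17.010622024536133) [[432.0, 30.0], [469.0, -92.0], [764.0, -2.0], [727.0, 120.0]]
packall 868 z 0.03  box [ 0.469 -0.092] [0.602 0.105] ((537.9754638671875, 0.31636810302734375), (221.72547912597656, 65.00326538085938), 69.73065948486328) [[469.0, -92.0], [530.0, -115.0], [607.0, 93.0], [546.0, 116.0]]
cover 617 z 0.0087  box [ 0.469 -0.244] [ 0.593 -0.092] ((514.8167724609375, -167.74044799804688), (49.221797943115234, 170.80880737304688), 45.52413558959961) [[437.0, -125.0], [559.0, -245.0], [593.0, -210.0], [471.0, -90.0]]
cover_plate [[([308.0, 293.0], 0.88), ([392.0, 350.0], 0.88), ([404.0, 295.0], 0.84), ([295.0, 342.0], 0.81), ([351.0, 231.0], 0.43)], [([431.0, 195.0], 0.92), ([351.0, 263.0], 0.82), ([408.0, 322.0], 0.69), ([476.0, 252.0], 0.64), ([414.0, 249.0], 0.6), ([385.0, 161.0], 0.4)]]
blue_sheet [[([256.0, 216.0], 0.88)], [([235.0, 244.0], 0.95)]]
[ 0.56174353 -0.21569302  0.00536983] [0.56131884 0.08414342 0.03443662]
```

```bash
cat >> h.py <<'E'
from scipy.spatial.transform import Rotation as Ro
def go(x,y,z,yaw):
    s=telemetry.get_state(); R=Ro.from_euler("xyz",s["tool_rot"],degrees=True)
    p=np.array([x,y,z]); d=R.inv().apply(p-s["position"])
    dy=(yaw-s["tool_rot"][2]+90)%180-90
    print("t",round(s["t"],2),"pos",s["position"].round(4),s["tool_rot"].round(2),"gap",round(s["finger_gap"]*93,1),"F",s["force"].round(1))
    print("shift(tool, before turning)",(d*1000).round(1),"mm  rz",round(-dy,1))
E
python3 - <<'E'
from h import *
go(0.562,-0.2145,0.07,45.9)
print(world("top",[[226,195],[287,206]],z=0.0543))
E
```

```text
t 1.0 pos [ 0.2661 -0.6744  0.2186] [180.     0.    21.53] gap 93.1 F [0.4 0.3 0.3]
shift(tool, before turning) [ 444.1 -319.2  148.6] mm  rz -24.4
[[ 0.64224156  0.09291336  0.0543    ]
 [ 0.62499728 -0.00659128  0.0543    ]]
```

Emit:
play_rows(moves=[{"x": 0.0296, "y": -0.0213, "z": 0.005, "hand": 0.058}, {"x": 0.0296, "y": -0.0213, "z": 0.005, "hand": 0.058}, {"x": 0.0296, "y": -0.0213, "z": 0.005, "hand": 0.058}, {"x": 0.0296, "y": -0.0213, "z": 0.005, "hand": 0.058}, {"x": 0.0296, "y": -0.0213, "z": 0.005, "hand": 0.058}])

```text
invalid input
```

Emit:
play_rows(moves=[{"x": 0.0296, "y": -0.0213, "z": 0.01, "hand": 0.058}, {"x": 0.0296, "y": -0.0213, "z": 0.01, "hand": 0.058}, {"x": 0.0296, "y": -0.0213, "z": 0.01, "hand": 0.058}, {"x": 0.0296, "y": -0.0213, "z": 0.01, "hand": 0.058}, {"x": 0.0296, "y": -0.0213, "z": 0.01, "hand": 0.058}])

```text
invalid input
```

Emit:
play_rows(moves=[{"x": 0.0296, "y": -0.0213, "z": 0.012, "hand": 0.058}, {"x": 0.0296, "y": -0.0213, "z": 0.012, "hand": 0.058}, {"x": 0.0296, "y": -0.0213, "z": 0.012, "hand": 0.058}, {"x": 0.0296, "y": -0.0213, "z": 0.012, "hand": 0.058}, {"x": 0.0296, "y": -0.0213, "z": 0.012, "hand": 0.058}])

```text
invalid input
```

Emit:
play_rows(moves=[{"rz": -6.1, "hand": 0.058}, {"rz": -6.1, "hand": 0.058}, {"rz": -6.1, "hand": 0.058}, {"rz": -6.1, "hand": 0.058}, {"hand": 0.058}])

```text
invalid input
```

Emit:
play_rows(moves=[{"x": 0.0296, "y": -0.0213, "z": 0.005, "rx": 0, "ry": 0, "rz": 0, "hand": 0.058}, {"x": 0.0296, "y": -0.0213, "z": 0.005, "rx": 0, "ry": 0, "rz": 0, "hand": 0.058}, {"x": 0.0296, "y": -0.0213, "z": 0.005, "rx": 0, "ry": 0, "rz": 0, "hand": 0.058}, {"x": 0.0296, "y": -0.0213, "z": 0.005, "rx": 0, "ry": 0, "rz": 0, "hand": 0.058}, {"x": 0.0296, "y": -0.0213, "z": 0.005, "rx": 0, "ry": 0, "rz": 0, "hand": 0.058}])

```text
t: 1.42
position: [0.3653, -0.5196, 0.1935]
tool_rot: [180.0, -0.0, 21.5]
force: [0.7, 0.4, -0.1]
finger_gap: 0.691
grip_force: 0.0
```

Emit:
play_rows(moves=[{"x": 0.0296, "y": -0.0213, "z": 0.01, "rx": 0, "ry": 0, "rz": 0, "hand": 0.058}, {"x": 0.0296, "y": -0.0213, "z": 0.01, "rx": 0, "ry": 0, "rz": 0, "hand": 0.058}, {"x": 0.0296, "y": -0.0213, "z": 0.01, "rx": 0, "ry": 0, "rz": 0, "hand": 0.058}, {"x": 0.0296, "y": -0.0213, "z": 0.01, "rx": 0, "ry": 0, "rz": 0, "hand": 0.058}, {"x": 0.0296, "y": -0.0213, "z": 0.01, "rx": 0, "ry": 0, "rz": 0, "hand": 0.058}])

```text
t: 1.83
position: [0.4641, -0.3663, 0.1435]
tool_rot: [180.0, -0.0, 21.5]
force: [1.0, -0.3, -0.4]
finger_gap: 0.623
grip_force: 0.0
```

Emit:
play_rows(moves=[{"x": 0.0296, "y": -0.0213, "z": 0.012, "rx": 0, "ry": 0, "rz": 0, "hand": 0.058}, {"x": 0.0296, "y": -0.0213, "z": 0.012, "rx": 0, "ry": 0, "rz": 0, "hand": 0.058}, {"x": 0.0296, "y": -0.0213, "z": 0.012, "rx": 0, "ry": 0, "rz": 0, "hand": 0.058}, {"x": 0.0296, "y": -0.0213, "z": 0.012, "rx": 0, "ry": 0, "rz": 0, "hand": 0.058}, {"x": 0.0296, "y": -0.0213, "z": 0.012, "rx": 0, "ry": 0, "rz": 0, "hand": 0.058}])

```text
t: 2.25
position: [0.5628, -0.2127, 0.0832]
tool_rot: [180.0, -0.0, 21.5]
force: [0.7, 1.0, -0.2]
finger_gap: 0.625
grip_force: 0.0
```

Emit:
play_rows(moves=[{"x": 0, "y": 0, "z": 0, "rx": 0, "ry": 0, "rz": -6.1, "hand": 0.058}, {"x": 0, "y": 0, "z": 0, "rx": 0, "ry": 0, "rz": -6.1, "hand": 0.058}, {"x": 0, "y": 0, "z": 0, "rx": 0, "ry": 0, "rz": -6.1, "hand": 0.058}, {"x": 0, "y": 0, "z": 0, "rx": 0, "ry": 0, "rz": -6.1, "hand": 0.058}, {"x": 0, "y": 0, "z": 0, "rx": 0, "ry": 0, "rz": 0, "hand": 0.058}])

```text
t: 2.67
position: [0.5619, -0.2143, 0.0836]
tool_rot: [180.0, -0.0, 46.2]
force: [0.2, -0.7, -0.2]
finger_gap: 0.622
grip_force: 0.0
```

Run:
```python
from h import *
go(0.562,-0.2145,0.003,45.9)
P=camera_params("wrist"); im,d=grab_frame("wrist"); cv2.imwrite("pics/w1.png",im)
for r in trace("wrist","cover_plate")[:3]:
    X=cloud("wrist",d,r["mask"],P); 
    if len(X)>20: print(round(r["score"],2),np.round(r["position"]),len(X),np.median(X,0).round(4),cv2.minAreaRect(X[:,:2].astype(np.float32)*1000))
```

```text
t 2.67 pos [ 0.5619 -0.2143  0.0836] [ 1.800e+02 -1.000e-02  4.621e+01] gap 57.8 F [ 0.2 -0.7 -0.2]
shift(tool, before turning) [-0.1  0.2 80.6] mm  rz 0.3
0.92 [388. 349.] 1314 [ 0.5617 -0.3066  0.0106] ((587.9513549804688, -278.2926940917969), (136.62857055664062, 59.373294830322266), 56.22422409057617)
0.89 [320. 257.] 4235 [ 0.5656 -0.2132  0.0076] ((563.98876953125, -214.21897888183594), (50.962005615234375, 36.643280029296875), 44.9456787109375)
0.83 [472. 190.] 5336 [ 0.6605 -0.2455  0.0076] ((661.2257080078125, -248.6857147216797), (54.610511779785156, 39.06992721557617), 89.9039535522461)
```

View pics/w1.png

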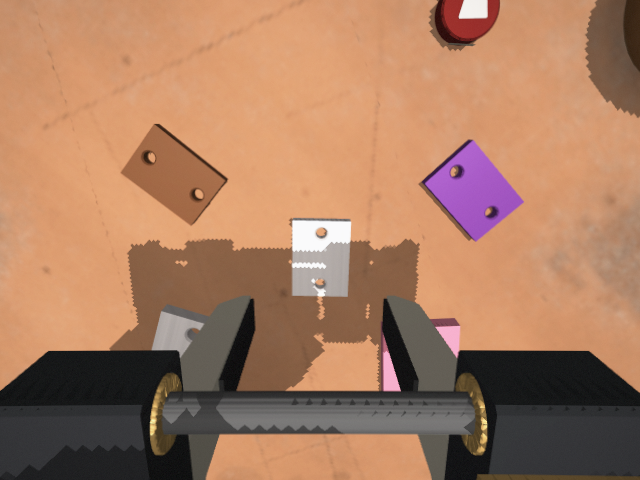

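The wrist view shows the plate at (320,257), centred between the fingers. Its height is about 8 mm and its size 51x37 mm, which matches. Descending to grasp.

Emit:
play_rows(moves=[{"x": 0, "y": 0, "z": 0.025, "rx": 0, "ry": 0, "rz": 0.6, "hand": 0.058}, {"x": 0, "y": 0, "z": 0.025, "rx": 0, "ry": 0, "rz": 0, "hand": 0.058}, {"x": 0, "y": 0, "z": 0.015, "rx": 0, "ry": 0, "rz": 0, "hand": 0.058}, {"x": 0, "y": 0, "z": 0.008, "rx": 0, "ry": 0, "rz": 0, "hand": 0.058}, {"x": 0, "y": 0, "z": 0.005, "rx": 0, "ry": 0, "rz": 0, "hand": 0.058}])

```text
t: 3.18
position: [0.5615, -0.2142, 0.0046]
tool_rot: [-179.9, 0.1, 45.2]
force: [-0.3, 0.3, 0.0]
finger_gap: 0.62
grip_force: 0.0
```

Emit:
play_rows(moves=[{"x": 0, "y": 0, "z": 0.002, "rx": 0, "ry": 0, "rz": 0, "hand": 0.058}, {"x": 0, "y": 0, "z": 0, "rx": 0, "ry": 0, "rz": 0, "hand": 0.03}, {"x": 0, "y": 0, "z": 0, "rx": 0, "ry": 0, "rz": 0, "hand": 0.03}, {"x": 0, "y": 0, "z": 0, "rx": 0, "ry": 0, "rz": 0, "hand": 0.03}, {"x": 0, "y": 0, "z": 0, "rx": 0, "ry": 0, "rz": 0, "hand": 0.03}])

```text
t: 3.6
position: [0.5623, -0.2145, 0.0044]
tool_rot: [179.9, -0.0, 45.3]
force: [0.6, -0.5, 0.1]
finger_gap: 0.389
grip_force: 1.1
```

Emit:
play_rows(moves=[{"x": 0, "y": 0, "z": 0, "rx": 0, "ry": 0, "rz": 0, "hand": 0.03}, {"x": 0, "y": 0, "z": 0, "rx": 0, "ry": 0, "rz": 0, "hand": 0.03}])

```text
t: 3.77
position: [0.5623, -0.2145, 0.0043]
tool_rot: [179.9, -0.0, 45.3]
force: [-0.7, -1.1, 6.6]
finger_gap: 0.384
grip_force: 30.0
```

Emit:
play_rows(moves=[{"x": 0, "y": 0, "z": -0.01, "rx": 0, "ry": 0, "rz": 0, "hand": 0.03}, {"x": 0, "y": 0, "z": -0.025, "rx": 0, "ry": 0, "rz": 0, "hand": 0.03}, {"x": 0, "y": 0, "z": -0.025, "rx": 0, "ry": 0, "rz": 0, "hand": 0.03}, {"x": 0, "y": 0, "z": -0.025, "rx": 0, "ry": 0, "rz": 6.5, "hand": 0.03}, {"x": 0, "y": 0, "z": -0.025, "rx": 0, "ry": 0, "rz": 6.5, "hand": 0.03}])

```text
t: 4.18
position: [0.5614, -0.2142, 0.1152]
tool_rot: [-179.9, -0.0, 32.0]
force: [1.0, -0.9, -0.5]
finger_gap: 0.379
grip_force: 30.0
```

Emit:
play_rows(moves=[{"x": 0, "y": 0, "z": -0.025, "rx": 0, "ry": 0, "rz": 6.5, "hand": 0.03}, {"x": 0, "y": 0, "z": 0, "rx": 0, "ry": 0, "rz": 6.5, "hand": 0.03}, {"x": 0, "y": 0, "z": 0, "rx": 0, "ry": 0, "rz": 6.5, "hand": 0.03}, {"x": 0, "y": 0, "z": 0, "rx": 0, "ry": 0, "rz": 6.5, "hand": 0.03}, {"x": 0, "y": 0, "z": 0, "rx": 0, "ry": 0, "rz": 6.5, "hand": 0.03}])

```text
t: 4.6
position: [0.5616, -0.214, 0.1395]
tool_rot: [-180.0, -0.0, -0.5]
force: [-0.4, -0.2, 0.0]
finger_gap: 0.38
grip_force: 30.0
```

Emit:
play_rows(moves=[{"x": 0, "y": 0, "z": 0, "rx": 0, "ry": 0, "rz": 6.5, "hand": 0.03}, {"x": -0.012, "y": -0.036, "z": 0, "rx": 0, "ry": 0, "rz": 0, "hand": 0.03}, {"x": -0.012, "y": -0.036, "z": 0, "rx": 0, "ry": 0, "rz": 0, "hand": 0.03}, {"x": -0.012, "y": -0.036, "z": 0, "rx": 0, "ry": 0, "rz": 0, "hand": 0.03}, {"x": -0.012, "y": -0.036, "z": 0, "rx": 0, "ry": 0, "rz": 0, "hand": 0.03}])

```text
t: 5.02
position: [0.53, -0.0642, 0.1391]
tool_rot: [-180.0, 0.0, -6.7]
force: [0.5, 0.1, -0.3]
finger_gap: 0.379
grip_force: 30.0
```

Emit:
play_rows(moves=[{"x": -0.012, "y": -0.036, "z": 0, "rx": 0, "ry": 0, "rz": 0, "hand": 0.03}, {"x": -0.012, "y": -0.036, "z": 0, "rx": 0, "ry": 0, "rz": 0, "hand": 0.03}, {"x": -0.012, "y": -0.036, "z": 0, "rx": 0, "ry": 0, "rz": 0, "hand": 0.03}, {"x": -0.012, "y": -0.036, "z": 0, "rx": 0, "ry": 0, "rz": 0, "hand": 0.03}, {"x": 0, "y": 0, "z": 0, "rx": 0, "ry": 0, "rz": 0, "hand": 0.03}])

```text
t: 5.43
position: [0.4979, 0.0912, 0.1388]
tool_rot: [-179.8, 0.1, -6.1]
force: [0.1, 0.4, -0.7]
finger_gap: 0.379
grip_force: 30.0
```

Run:
```python
from h import *
go(0.569,0.083,0.07,-6.6)
P=camera_params("wrist"); im,d=grab_frame("wrist"); cv2.imwrite("pics/w2.png",im); np.save("w2d.npy",d)
import pickle; pickle.dump(P,open("w2P","wb"))
for q in("backing_block","brass_sheet","blue_sheet"):
  for r in trace("wrist",q)[:2]:
    X=cloud("wrist",d,r["mask"],P)
    if len(X)>20: print(q,round(r["score"],2),np.round(r["position"]),len(X),np.median(X,0).round(4),cv2.minAreaRect(X[:,:2].astype(np.float32)*1000))
```

```text
t 5.43 pos [0.4979 0.0912 0.1388] [-1.7981e+02  1.0000e-01 -6.0900e+00] gap 35.3 F [ 0.1  0.4 -0.7]
shift(tool, before turning) [71.7  0.8 68.7] mm  rz 0.5
brass_sheet 0.8 [326.  98.] 1133 [0.5953 0.0761 0.0246] ((590.4682006835938, 72.92448425292969), (48.627838134765625, 28.94240951538086), 44.099998474121094)
blue_sheet 0.73 [320. 148.] 4369 [0.5669 0.0848 0.0297] ((563.762451171875, 85.06449127197266), (40.77436447143555, 56.13819885253906), 82.85765075683594)
```

View pics/w2.png

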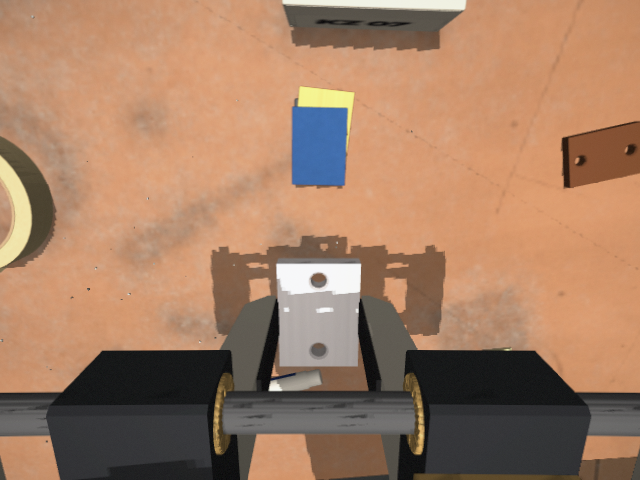

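Run:
```python
from h import *
import pickle; P=pickle.load(open("w2P","rb"))
b=world("wrist",[[301,87],[354,93]],z=0.025,P=P)[:,:2]
e=b[0]-b[1]; L=np.linalg.norm(e); n=np.array([e[1],-e[0]])/L
c=b.mean(0)-n*.025; print("brass",b,L,c,np.degrees(np.arctan2(n[1],n[0])))
B=world("wrist",[[292,107],[347,108],[345,186],[292,184]],z=0.03,P=P)[:,:2]
print("blue",B,B.mean(0))
d=np.load("w2d.npy"); print(world("wrist",[[300,380],[20,210]],depth=[d[380,300],d[210,20]],P=P))
go(0.569,0.082,0.07,-7)
```

```text
brass [[0.60408166 0.09209846]
 [0.59684882 0.05848077]] 0.034386953769166485 [0.57602451 0.08054803] -12.142078316476953
blue [[0.59248413 0.09908776]
 [0.58812051 0.06407898]
 [0.53853626 0.06966137]
 [0.54369843 0.1052992 ]] [0.56570983 0.08453183]
[[0.37853921 0.1204753  0.01408367]
 [0.54471137 0.29650776 0.02531644]]
t 5.63 pos [0.5   0.082 0.139] [ 1.7999e+02 -1.0000e-02 -6.7100e+00] gap 35.4 F [ 0.1 -0.7 -0.1]
shift(tool, before turning) [68.5 -8.  69. ] mm  rz 0.3
```

Emit:
play_rows(moves=[{"x": 0.035, "y": -0.0041, "z": 0.01, "rx": 0, "ry": 0, "rz": 0, "hand": 0.03}, {"x": 0.0345, "y": -0.0041, "z": 0.02, "rx": 0, "ry": 0, "rz": 0, "hand": 0.03}, {"x": 0, "y": 0, "z": 0.03, "rx": 0, "ry": 0, "rz": 2.3, "hand": 0.03}, {"x": 0, "y": 0, "z": 0.03, "rx": 0, "ry": 0, "rz": 0, "hand": 0.03}, {"x": 0, "y": 0, "z": 0.008, "rx": 0, "ry": 0, "rz": 0, "hand": 0.03}])

```text
t: 6.05
position: [0.5686, 0.0804, 0.0371]
tool_rot: [179.9, 0.2, -9.2]
force: [0.1, -0.9, -0.5]
finger_gap: 0.379
grip_force: 30.0
```

Emit:
play_rows(moves=[{"x": 0, "y": 0, "z": 0.003, "rx": 0, "ry": 0, "rz": 0, "hand": 0.03}, {"x": 0, "y": 0, "z": 0.001, "rx": 0, "ry": 0, "rz": 0, "hand": 0.03}, {"x": 0, "y": 0, "z": 0.001, "rx": 0, "ry": 0, "rz": 0, "hand": 0.03}, {"x": 0, "y": 0, "z": 0.0, "rx": 0, "ry": 0, "rz": 0, "hand": 0.03}])

```text
t: 6.38
position: [0.5706, 0.0828, 0.037]
tool_rot: [-180.0, -0.1, -9.0]
force: [-0.5, -0.1, -0.6]
finger_gap: 0.375
grip_force: 30.0
```

Emit:
play_rows(moves=[{"x": 0, "y": 0, "z": 0.001, "rx": 0, "ry": 0, "rz": 0, "hand": 0.03}, {"x": 0, "y": 0, "z": 0.001, "rx": 0, "ry": 0, "rz": 0, "hand": 0.03}, {"x": 0, "y": 0, "z": 0, "rx": 0, "ry": 0, "rz": 0, "hand": 0.03}, {"x": 0, "y": 0, "z": 0, "rx": 0, "ry": 0, "rz": 0, "hand": 0.03}])

```text
t: 6.72
position: [0.5704, 0.0832, 0.0343]
tool_rot: [-180.0, -0.1, -9.0]
force: [0.4, 0.6, 6.4]
finger_gap: 0.376
grip_force: 30.0
```

Emit:
play_rows(moves=[{"x": 0, "y": 0, "z": 0, "rx": 0, "ry": 0, "rz": 0, "hand": 0.068}, {"x": 0, "y": 0, "z": 0, "rx": 0, "ry": 0, "rz": 0, "hand": 0.068}, {"x": 0, "y": 0, "z": 0, "rx": 0, "ry": 0, "rz": 0, "hand": 0.068}, {"x": 0, "y": 0, "z": 0, "rx": 0, "ry": 0, "rz": 0, "hand": 0.068}, {"x": 0, "y": 0, "z": 0, "rx": 0, "ry": 0, "rz": 0, "hand": 0.068}])

```text
t: 7.13
position: [0.5698, 0.083, 0.0335]
tool_rot: [180.0, 0.0, -9.0]
force: [-0.0, -0.7, 0.3]
finger_gap: 0.689
grip_force: 0.0
```

Emit:
play_rows(moves=[{"x": 0, "y": 0, "z": 0.008, "rx": 0, "ry": 0, "rz": 0, "hand": 0.068}, {"x": 0, "y": 0, "z": 0.008, "rx": 0, "ry": 0, "rz": 0, "hand": 0.068}, {"x": 0, "y": 0, "z": 0.008, "rx": 0, "ry": 0, "rz": 0, "hand": 0.068}, {"x": 0, "y": 0, "z": 0, "rx": 0, "ry": 0, "rz": 0, "hand": 0.055}, {"x": 0, "y": 0, "z": 0, "rx": 0, "ry": 0, "rz": 0, "hand": 0.047}])

```text
t: 7.55
position: [0.5693, 0.0829, 0.0086]
tool_rot: [180.0, 0.1, -9.0]
force: [0.7, 0.3, 0.4]
finger_gap: 0.632
grip_force: 0.0
```

Emit:
play_rows(moves=[{"x": 0, "y": 0, "z": 0, "rx": 0, "ry": 0, "rz": 0, "hand": 0.044}, {"x": 0, "y": 0, "z": 0, "rx": 0, "ry": 0, "rz": 0, "hand": 0.041}, {"x": 0, "y": 0, "z": 0, "rx": 0, "ry": 0, "rz": 0, "hand": 0.038}, {"x": 0, "y": 0, "z": 0, "rx": 0, "ry": 0, "rz": 0, "hand": 0.036}, {"x": 0, "y": 0, "z": 0, "rx": 0, "ry": 0, "rz": 0, "hand": 0.034}])

```text
t: 7.97
position: [0.5701, 0.083, 0.0099]
tool_rot: [-180.0, -0.0, -9.0]
force: [-0.9, 0.4, 1.1]
finger_gap: 0.386
grip_force: 29.8
```

Emit:
play_rows(moves=[{"x": 0, "y": 0, "z": 0, "rx": 0, "ry": 0, "rz": 0, "hand": 0.03}, {"x": 0, "y": 0, "z": 0, "rx": 0, "ry": 0, "rz": 0, "hand": 0.03}, {"x": 0, "y": 0, "z": 0, "rx": 0, "ry": 0, "rz": 0, "hand": 0.03}, {"x": 0, "y": 0, "z": 0, "rx": 0, "ry": 0, "rz": 0, "hand": 0.03}, {"x": 0, "y": 0, "z": 0, "rx": 0, "ry": 0, "rz": 0, "hand": 0.03}])

```text
t: 8.38
position: [0.57, 0.083, 0.0098]
tool_rot: [-180.0, -0.0, -9.0]
force: [0.5, -1.5, 5.8]
finger_gap: 0.384
grip_force: 29.8
```

Emit:
play_rows(moves=[{"x": 0, "y": 0, "z": 0, "rx": 0, "ry": 0, "rz": 0, "hand": 0.068}, {"x": 0, "y": 0, "z": 0, "rx": 0, "ry": 0, "rz": 0, "hand": 0.068}, {"x": 0, "y": 0, "z": 0, "rx": 0, "ry": 0, "rz": 0, "hand": 0.068}, {"x": 0, "y": 0, "z": -0.025, "rx": 0, "ry": 0, "rz": 0, "hand": 0.068}, {"x": 0, "y": 0, "z": -0.03, "rx": 0, "ry": 0, "rz": 0, "hand": 0.068}])

```text
t: 8.8
position: [0.5683, 0.0828, 0.0632]
tool_rot: [179.9, 0.3, -9.0]
force: [0.3, -0.2, 0.4]
finger_gap: 0.691
grip_force: 0.0
```

Run:
```python
from h import *
s=telemetry.get_state();print(s["joint_positions"].round(1))
go(0.569,0.083,0.065,81)
P=camera_params("wrist"); im,d=grab_frame("wrist"); cv2.imwrite("pics/w3.png",im)
```

```text
[-20.3  37.    9.4 118.7 -13.2  25.5 -99.7]
t 8.8 pos [0.5683 0.0828 0.0632] [179.9    0.25  -8.97] gap 64.3 F [ 0.3 -0.2  0.4]
shift(tool, before turning) [ 0.6 -0.3 -1.8] mm  rz -90.0
```

View pics/w3.png

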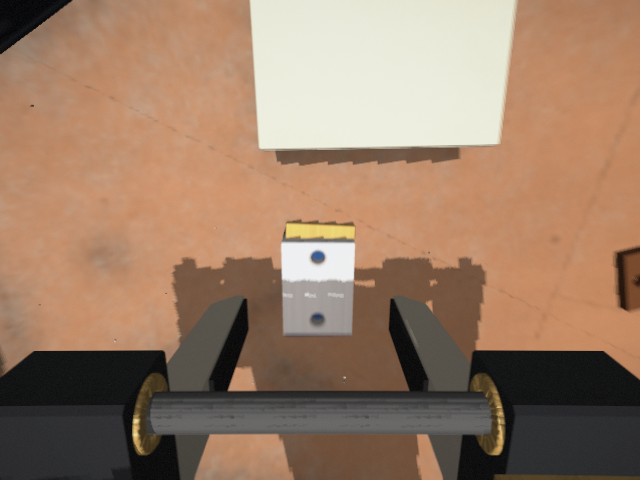

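Width is flush. The brass still shows at the far end (rows 222-240), and the cream box front is at row 148. Next I'll turn 90° and squeeze lengthwise.

Emit:
play_rows(moves=[{"x": 0, "y": 0, "z": 0, "rx": 0, "ry": 0, "rz": -6.9, "hand": 0.068}, {"x": 0, "y": 0, "z": 0, "rx": 0, "ry": 0, "rz": -6.9, "hand": 0.068}, {"x": 0, "y": 0, "z": 0, "rx": 0, "ry": 0, "rz": -6.9, "hand": 0.068}, {"x": 0, "y": 0, "z": 0, "rx": 0, "ry": 0, "rz": -6.9, "hand": 0.068}, {"x": 0, "y": 0, "z": 0, "rx": 0, "ry": 0, "rz": -6.9, "hand": 0.068}])

```text
t: 9.27
position: [0.5698, 0.0832, 0.0645]
tool_rot: [-180.0, -0.0, 25.9]
force: [0.0, -0.3, 0.1]
finger_gap: 0.733
grip_force: 0.0
```

Emit:
play_rows(moves=[{"x": 0, "y": 0, "z": 0, "rx": 0, "ry": 0, "rz": -6.9, "hand": 0.068}, {"x": 0, "y": 0, "z": 0, "rx": 0, "ry": 0, "rz": -6.9, "hand": 0.068}, {"x": 0, "y": 0, "z": 0, "rx": 0, "ry": 0, "rz": -6.9, "hand": 0.068}, {"x": 0, "y": 0, "z": 0, "rx": 0, "ry": 0, "rz": -6.9, "hand": 0.068}, {"x": 0, "y": 0, "z": 0, "rx": 0, "ry": 0, "rz": -6.9, "hand": 0.068}])

```text
t: 9.68
position: [0.5698, 0.0831, 0.0644]
tool_rot: [-180.0, -0.0, 60.4]
force: [-0.3, -0.4, -0.4]
finger_gap: 0.73
grip_force: 0.0
```

Emit:
play_rows(moves=[{"x": 0, "y": 0, "z": 0, "rx": 0, "ry": 0, "rz": -6.9, "hand": 0.068}, {"x": 0, "y": 0, "z": 0, "rx": 0, "ry": 0, "rz": -6.9, "hand": 0.068}, {"x": 0, "y": 0, "z": 0, "rx": 0, "ry": 0, "rz": -6.9, "hand": 0.068}, {"x": 0, "y": 0, "z": 0, "rx": 0, "ry": 0, "rz": 0, "hand": 0.068}, {"x": 0, "y": 0, "z": 0, "rx": 0, "ry": 0, "rz": 0, "hand": 0.068}])

```text
t: 10.1
position: [0.5698, 0.0829, 0.0644]
tool_rot: [-180.0, -0.0, 80.5]
force: [-0.4, 0.2, 0.4]
finger_gap: 0.732
grip_force: 0.0
```

Run:
```python
from h import *
P=camera_params("wrist"); im,d=grab_frame("wrist"); cv2.imwrite("pics/w4.png",im)
r=trace("wrist","cover_plate")
print([(round(q["score"],2),np.round(q["position"])) for q in r[:2]]); X=cloud("wrist",d,r[0]["mask"],P); print(np.median(X,0),cv2.minAreaRect(X[:,:2].astype(np.float32)*1000))
go(0.570,0.083,0.01,81)
```

```text
[(0.94, array([319., 287.]))]
[0.57160966 0.08510853 0.03761006] ((571.7406005859375, 83.34857940673828), (36.938297271728516, 53.533424377441406), 80.59374237060547)
t 10.2 pos [0.5698 0.083  0.0645] [-179.99   -0.     80.51] gap 68.2 F [-0.2  0.4  0.2]
shift(tool, before turning) [ 0.   0.2 54.5] mm  rz -0.5
```

View pics/w4.png

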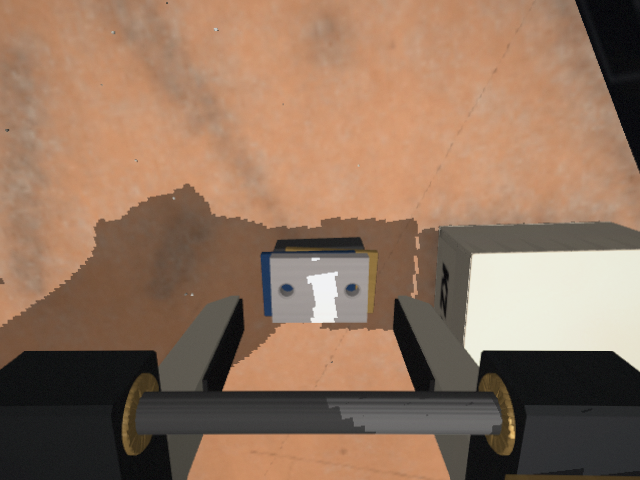

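The view down the pack shows blue out to the left (column 263) and brass to the right (column 377). Both fingers clear it and the cream box (from column 440). Descending to squeeze lengthwise.

Emit:
play_rows(moves=[{"x": 0, "y": 0, "z": 0.015, "rx": 0, "ry": 0, "rz": -0.5, "hand": 0.068}, {"x": 0, "y": 0, "z": 0.015, "rx": 0, "ry": 0, "rz": 0, "hand": 0.068}, {"x": 0, "y": 0, "z": 0.015, "rx": 0, "ry": 0, "rz": 0, "hand": 0.068}, {"x": 0, "y": 0, "z": 0.009, "rx": 0, "ry": 0, "rz": 0, "hand": 0.068}, {"x": 0, "y": 0, "z": 0, "rx": 0, "ry": 0, "rz": 0, "hand": 0.063}])

```text
t: 10.62
position: [0.5689, 0.0831, 0.009]
tool_rot: [-179.9, 0.1, 81.2]
force: [0.7, -0.6, -1.0]
finger_gap: 0.701
grip_force: 0.6
```

Emit:
play_rows(moves=[{"x": 0, "y": 0, "z": 0, "rx": 0, "ry": 0, "rz": 0, "hand": 0.06}, {"x": 0, "y": 0, "z": 0, "rx": 0, "ry": 0, "rz": 0, "hand": 0.057}, {"x": 0, "y": 0, "z": 0, "rx": 0, "ry": 0, "rz": 0, "hand": 0.054}, {"x": 0, "y": 0, "z": 0, "rx": 0, "ry": 0, "rz": 0, "hand": 0.051}, {"x": 0, "y": 0, "z": 0, "rx": 0, "ry": 0, "rz": 0, "hand": 0.048}])

```text
t: 11.03
position: [0.5705, 0.083, 0.0113]
tool_rot: [179.9, -0.0, 81.2]
force: [1.7, 0.4, 3.7]
finger_gap: 0.535
grip_force: 30.0
```

Emit:
play_rows(moves=[{"x": 0, "y": 0, "z": 0, "rx": 0, "ry": 0, "rz": 0, "hand": 0.044}, {"x": 0, "y": 0, "z": 0, "rx": 0, "ry": 0, "rz": 0, "hand": 0.044}, {"x": 0, "y": 0, "z": 0, "rx": 0, "ry": 0, "rz": 0, "hand": 0.044}, {"x": 0, "y": 0, "z": 0, "rx": 0, "ry": 0, "rz": 0, "hand": 0.044}, {"x": 0, "y": 0, "z": 0, "rx": 0, "ry": 0, "rz": 0, "hand": 0.044}])

```text
t: 11.45
position: [0.5706, 0.083, 0.0113]
tool_rot: [179.9, -0.0, 81.2]
force: [0.6, 0.1, 5.5]
finger_gap: 0.537
grip_force: 30.0
```

Emit:
play_rows(moves=[{"x": 0, "y": 0, "z": 0, "rx": 0, "ry": 0, "rz": 0, "hand": 0.068}, {"x": 0, "y": 0, "z": 0, "rx": 0, "ry": 0, "rz": 0, "hand": 0.068}, {"x": 0, "y": 0, "z": 0, "rx": 0, "ry": 0, "rz": 0, "hand": 0.068}, {"x": 0, "y": 0, "z": -0.025, "rx": 0, "ry": 0, "rz": 0, "hand": 0.068}, {"x": 0, "y": 0, "z": -0.03, "rx": 0, "ry": 0, "rz": 0, "hand": 0.068}])

```text
t: 11.87
position: [0.5681, 0.0829, 0.0642]
tool_rot: [-179.7, 0.1, 81.3]
force: [0.4, -0.6, 1.1]
finger_gap: 0.73
grip_force: 0.0
```

Emit:
play_rows(moves=[{"x": -0.03, "y": 0, "z": -0.02, "rx": 0, "ry": 0, "rz": 0, "hand": 0.068}, {"x": -0.03, "y": 0, "z": 0, "rx": 0, "ry": 0, "rz": 0, "hand": 0.068}, {"x": -0.02, "y": 0, "z": 0, "rx": 0, "ry": 0, "rz": 0, "hand": 0.068}, {"x": 0, "y": 0, "z": 0, "rx": 0, "ry": 0, "rz": 0, "hand": 0.068}, {"x": 0, "y": 0, "z": 0, "rx": 0, "ry": 0, "rz": 0, "hand": 0.068}])

```text
t: 12.28
position: [0.5573, 0.0026, 0.0856]
tool_rot: [-180.0, 0.0, 81.1]
force: [0.0, 0.0, -0.8]
finger_gap: 0.732
grip_force: 0.0
```

Run:
```python
from h import *
go(0.570,0.083,0.085,81)
P=camera_params("wrist"); im,d=grab_frame("wrist")
r=trace("wrist","cover_plate"); q=r[0]["position"]; print(q)
X=cloud("wrist",d,r[0]["mask"],P); print(np.median(X,0),cv2.minAreaRect(X[:,:2].astype(np.float32)*1000))
def crop(im,u,v,w):
    u,v=int(u),int(v);a=max(0,min(480-int(w*.75),v-int(w*.375)));b=max(0,min(640-w,u-w//2))
    return cv2.resize(im[a:a+int(w*.75),b:b+w],(400,300),interpolation=cv2.INTER_CUBIC)
s,_=grab_frame("scene");
cv2.imwrite("pics/c5.png",np.hstack([crop(im,*q,160),crop(s,257,222,80)]))
```

```text
t 12.28 pos [0.5573 0.0026 0.0856] [-1.7998e+02  3.0000e-02  8.1080e+01] gap 68.1 F [ 0.   0.  -0.8]
shift(tool, before turning) [81.4  0.1  0.6] mm  rz 0.1
[319.7, 126.6]
[0.57125627 0.08321605 0.03766386] ((571.2130126953125, 82.94768524169922), (42.99639129638672, 57.18595886230469), 84.74214935302734)
```

View pics/c5.png

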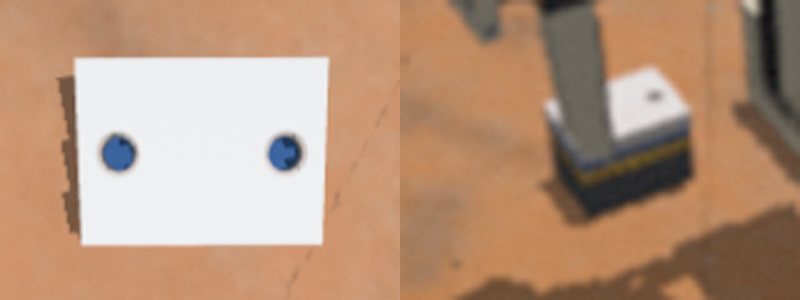

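Flush so far: only white shows from above, and the side bands line up. I'll clear the finger from the scene view for one last check.

Emit:
play_rows(moves=[{"x": -0.04, "y": 0, "z": -0.02, "rx": 0, "ry": 0, "rz": 0, "hand": 0.068}, {"x": -0.04, "y": 0, "z": -0.02, "rx": 0, "ry": 0, "rz": 0, "hand": 0.068}, {"x": -0.04, "y": 0, "z": -0.02, "rx": 0, "ry": 0, "rz": 0, "hand": 0.068}, {"x": -0.03, "y": 0, "z": 0, "rx": 0, "ry": 0, "rz": 0, "hand": 0.068}, {"x": 0, "y": 0, "z": 0, "rx": 0, "ry": 0, "rz": 0, "hand": 0.068}])

```text
t: 12.85
position: [0.5353, -0.1421, 0.1421]
tool_rot: [180.0, 0.2, 80.9]
force: [0.0, -0.1, -1.3]
finger_gap: 0.732
grip_force: 0.0
```

Run:
```python
from h import *
s,_=grab_frame("scene"); t,_=grab_frame("top")
f=lambda i,u,v:cv2.resize(i[v-24:v+24,u-32:u+32],(400,300),interpolation=cv2.INTER_CUBIC)
cv2.imwrite("pics/c6.png",np.hstack([f(s,257,222),f(t,233,240)]))
```

```text
(no output)
```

View pics/c6.png

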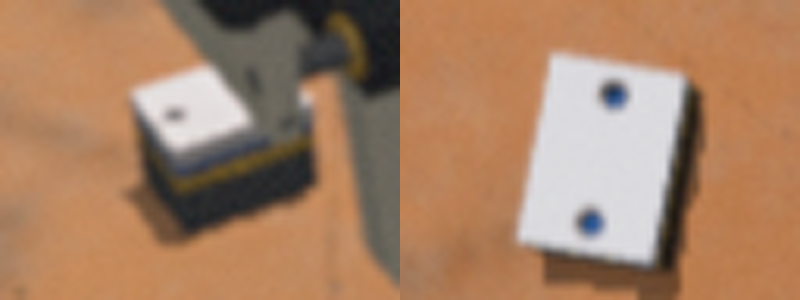

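The scene half shows the near corner edge running straight from the cover (178,150) down to the block (185,225). The top half shows only the cover with even side bands, so the pack is flush and the robot is clear.

```bash
python3 -c "
from station import ticket; print(ticket.hand_in())"
```

```text
the job is handed in; nothing more can be done
None
```

I laid the cover plate on the pack, squeezed it flush in width and length, and handed the job in; the closing pictures show all edges lined up, but the hand-in gave no verdict.

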